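# Complete the crate of laser-marked housings

## Robot

A 6-joint arm with a two-finger parallel gripper is mounted at the origin on the work surface. World frame = base frame: x ahead of the robot, y to its left, z up, the work surface at z = 0. Lengths are in m, angles in degrees, forces in N, time in s.
With the tool pointing down it reaches from about 0.4 to 0.825 m from the base axis. Payload 7 kg.
Tool frame: the origin (TCP) lies at the very end of the fingers, on their centre line; the grasp point (between the pads) lies 19 mm behind it (r.hold_point_z is the distance from the TCP to the grasp point, in m); x points along the fingers, y is the direction in which the jaws open and shut, and the axes are right-handed (so a half turn about x gives the same grasp; the last joint's range is limited). The gripper opens to 88 mm and grips with 3 to 60 N. Pads are 19 mm wide; open, the fingers measure 130 mm over their backs; the gripper's body (78 mm by 193 mm) begins 47 mm behind the grasp point.
Start: joints at [-49.842, 20.546, 0.682, 0, -70.136, -16.507], TCP at [0.271, -0.618, 0.227] pointing down, gripper open.
Joint ranges: [-176.03, 176.03], [-82.01, 121.73], [-58.28, 71.71], [-173.87, 95.51], [-174.79, -0.11], [-173.66, 173.66]. Speed limits (degrees/s): [136.94, 136.94, 172.46, 180, 180, 180].

## Interface

Orientations are given as [roll, pitch, yaw] about the fixed x, y, z axes, in that order (R = Rz(yaw) Ry(pitch) Rx(roll)).
In Python, from plant import r gives the robot as it stands. The module is installed in compiled form; this text tells all that it offers.
- The arm moves only by the shell command python3 -m creep 'ROWS' [FORCE]. ROWS is JSON, a list of rows, each a list of 7 numbers: the turn, a rotation vector about the tool's x, y, z in rad, then the shift along the tool's x, y, z in cm, then the opening in per cent of the stroke, from 0 (shut) to 100 (fully open). In form: [[rx, ry, rz, x, y, z, fingers], ...]. A call has 1 to 8 rows; each row shifts and turns the commanded pose from where the row before left it, along the tool's axes as they then stand; what a row does not reach is not made up. A row lasts 1/10 s, in which the tool goes at most 50 mm and 8.59 degrees, less where a joint would pass 70% of its speed; a pose out of reach is approached as far as the arm can. A call is refused whole if a number of a shift passes 5 or a number of a turn 0.15, either way. A call with a gripper value outside its range is refused whole. The fingers move at their own pace and stop on an object; FORCE is the grip in N (left out, the last holds). Time passes only in rows, so rows that do not move let the fingers close. It gives the time, the measured TCP pose, the force and the opening at its end, in the units of the state.
- r.get_state(): the state, without advancing time (a new reading comes with each control period).
- r.capture(name): name is "scene" or "side" or "wrist"; returns (picture, depth): 384x512x3 uint8, blue, green, red; 384x512 float32, m along the optical axis (not along the pixel's ray), 0 where there is no reading.
- r.camera_info(name): a dict with "fovy" (degrees; the focal length in pixels is half the picture's height over the tangent of half this angle, whatever the lens; pixels are square), "cx", "cy" (the principal point, pixels), "dist_coeffs" ([k1, k2, p1, p2, k3] as OpenCV has them; the pictures are not rectified), "camera_from_world" (4x4, takes a point from world to camera coordinates). Camera axes: x right, y down, z forward; pixel columns grow to the right and rows downward; lengths in m; the calibration is good to about 2 mm. A picture is of the moment at which its call begins: read the wrist's pose just before it. camera_info takes no time and is no camera call; for the wrist camera it gives the pose at the moment of the call.
- r.close_job(): hands the job in, once; it reports no verdict.
Trained networks look in the newest picture that a camera, given by its name, has taken for a name from the list of things; names that differ only in an ending like _2 or _b are one class to them, and where a whole thing is asked for, a point or a joint stands for the part that bears it (a point fixed in the world has none). Each returns a list of dicts, best first, with "score" (0 to 1); they miss things now and then, are a little off and sometimes report something else, mostly with a low value. They report only what shows in the picture. A call takes as long as a camera call. They do not tell look-alikes from the thing itself.
- r.look_for(query, camera): "rect" ([left, top, right, bottom] in pixels, round what is visible of it).
- r.masks_of(query, camera): "pixels" (384x512 bool, what is visible of it) and "rect" ([left, top, right, bottom] in pixels, round what is visible of it).
The state is a dict: "time_s": time; "joints": joint angles; "qd": joint speeds; "joint_torque": joint torques, N m; "tcp_pos": TCP position; "eef_rot": TCP orientation; "contact_force": force on the tool from outside, world axes, zero at the start; "moment": the same for the moment, N m; "gripper_width": finger opening in m.
Only numpy, scipy, OpenCV 4.12 (cv2) and the standard library are available. Lean on these libraries where they do the work, as an engineer would, in place of code of your own. Each camera call takes 0.05 s, during which the arm holds its last target. There are 200 camera calls.

## Task

Complete the crate: lift the stepped housing out of the marking nest, fetch the other one standing on the mat, and stand each upright on the floor of its own empty cell. Set them down gently rather than dropping them, and leave the housings already in the crate and everything else on the bench where they are.

Things in the scene. Friction and masses are not known exactly. Their poses are not given: they have to be found in the camera images.
- housing_nest: bare aluminium stepped sensor housing, 100 tall: round body 48 diameter from 0 to 58 high, sloping shoulder to 60, then a round neck 32 diameter up to 100. Origin: centre of its underside; z runs up its axis. 0.13 to 0.25 kg. It stands in the cavity of the marking nest, its underside 14 above the mat.
- housing_mat: bare aluminium stepped sensor housing, 100 tall: round body 48 diameter from 0 to 58 high, sloping shoulder to 60, then a round neck 32 diameter up to 100. Origin: centre of its underside; z runs up its axis. 0.13 to 0.25 kg. It stands on the mat between nest and crate, where it changes places with the plain blank.
- crate: black divided crate, fixed to the table, 167 (x) by 248 (y) outside plus a 6 lip at the rim, 50 high, walls and dividers 5 thick, floor 5 thick; 2 by 3 square open cells, each 76 by 76 inside, spaced 81. Origin: centre of its underside, x across the 2 rows, y along the 3 columns. Four cells hold housings; the two empty cells show a thin grey square on their floor.
- cell0 (a point): centre of the floor of a crate cell (5 above the table), at x -40.5, y -81.0 in the crate's frame
- cell1 (a point): centre of the floor of a crate cell (5 above the table), at x -40.5, y +0.0 in the crate's frame
- cell2 (a point): centre of the floor of a crate cell (5 above the table), at x -40.5, y +81.0 in the crate's frame
- cell3 (a point): centre of the floor of a crate cell (5 above the table), at x +40.5, y -81.0 in the crate's frame
- cell4 (a point): centre of the floor of a crate cell (5 above the table), at x +40.5, y +0.0 in the crate's frame
- cell5 (a point): centre of the floor of a crate cell (5 above the table), at x +40.5, y +81.0 in the crate's frame
- stored0: a housing of the same kind (48 body, 32 neck, 100 tall), already standing in a cell of the crate; which cell varies. Origin: centre of its underside.
- stored1: a housing of the same kind (48 body, 32 neck, 100 tall), already standing in a cell of the crate; which cell varies. Origin: centre of its underside.
- stored2: a housing of the same kind (48 body, 32 neck, 100 tall), already standing in a cell of the crate; which cell varies. Origin: centre of its underside.
- stored3: a housing of the same kind (48 body, 32 neck, 100 tall), already standing in a cell of the crate; which cell varies. Origin: centre of its underside.
- nest: fixed square steel block 110 by 110, 36 high: the marking nest, with a round open cavity 51 diameter and 22 deep in the middle of its top. Origin: centre of its underside, z up.
- blank: plain aluminium cylinder without a neck, 48 diameter, 62 tall, standing on the mat: an unfinished blank that stays there. Origin: centre of its underside.
- cleaner: white round bottle, 56 diameter, 130 tall, standing beyond the nest; stays there. Origin: centre of its underside.
- screwdriver: screwdriver lying flat between robot and crate, along its x axis; stays there. Origin: on its underside.
- brush: flat brush with a wooden handle lying to the left of the crate, along its x axis; stays there. Origin: on its underside.
- caliper: steel caliper lying flat, about 190 long, 9 high, at the far side of the mat; stays there. Origin: middle of its underside.
Not all that is in view belongs to the job. What is shaped like the housing_mat but green or turquoise is not meant. Leave any pink look-alike of the stored2 alone.

How it is judged:
By the outcome, as a careful person would: the job done as asked, in the order asked, and still so for the second after the job is handed in, with the robot touching nothing.
It also fails if it takes over 54 s, if anything falls off the work surface, if the arm or the gripper's body presses on something with over 40 N, if the wrist force passes 120 N, or if a joint passes its speed limit or range.

## Working session

There is one attempt and no reset: what is moved stays moved. The work goes in short steps, Python scripts to look and compute and a shell command to move; the robot and the scene stay as the last step left them, time stands still between calls to the robot, and variables do not carry over. Pictures are saved under pics/ and viewed, about 8 in all and at most 12, crops included, and the job is handed in when it is done.

```bash
mkdir -p pics
cat > h.py <<'E'
import numpy as np, cv2
from plant import r
def cloud(name,d,ci=None):
    ci=ci or r.camera_info(name)
    f=192/np.tan(np.radians(ci["fovy"])/2)
    K=np.array([[f,0,ci["cx"]],[0,f,ci["cy"]],[0,0,1]])
    v,u=np.mgrid[0:384,0:512]
    p=cv2.undistortPoints(np.stack([u.ravel(),v.ravel()],1).astype(np.float64)[:,None],K,np.array(ci["dist_coeffs"],float))[:,0].reshape(384,512,2)
    P=np.dstack([p*d[...,None],d])
    T=np.linalg.inv(np.array(ci["camera_from_world"]))
    return P@T[:3,:3].T+T[:3,3]
E
python3 - <<'E'
from h import *
s=r.get_state(); print(s["tcp_pos"],s["eef_rot"],s["gripper_width"],s["time_s"])
for n in("scene","side"):
    im,d=r.capture(n); cv2.imwrite(f"pics/{n}0.png",im); np.savez(f"{n}0.npz",im=im,d=d,P=cloud(n,d))
    print(n,np.linalg.inv(np.array(r.camera_info(n)["camera_from_world"]))[:3,3])
cv2.imwrite("pics/a.png",cv2.resize(np.vstack([np.load("scene0.npz")["im"],np.load("side0.npz")["im"]]),None,fx=.78,fy=.78))
E
```

```text
[ 0.27056021 -0.61787256  0.22561694] [ 95.98248504  89.90448771 119.62766496] 0.08783794529998017 0.0
scene [1.33071129 0.76827078 0.85049027]
side [0.25043851 0.77396823 0.69326212]
```

View pics/scene0.png

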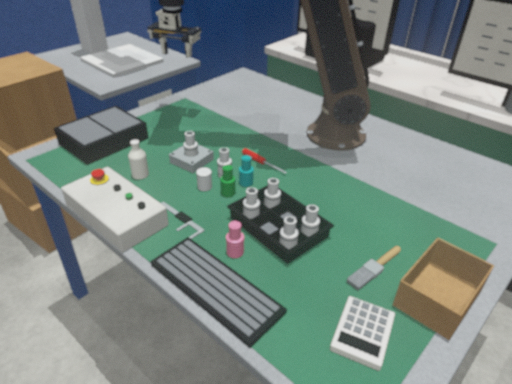

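View pics/side0.png

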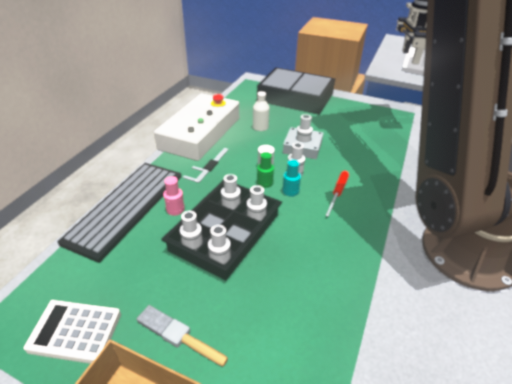

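Scene view: nest with a housing at (190,150). The bare housing on the mat is at (224,162), with look-alikes in green (228,180), turquoise (246,172) and pink (235,240), and the blank at (204,179). The empty cells are the middle column, at (268,228) and (289,216). Next I'll measure positions.

Run:
```python
from h import *
from scipy.ndimage import label
for n in("scene","side"):
    z=np.load(n+"0.npz");P=z["P"];im=z["im"]
    print(n)
    # objects above mat in the workspace
    for lo,hi in((.09,.125),(.125,.145),(.052,.07)):
        m=(z["d"]>0)&(P[...,2]>lo)&(P[...,2]<hi)&(P[...,0]>.3)&(P[...,0]<1.)&(abs(P[...,1])<.75)
        L,k=label(m)
        for i in range(1,k+1):
            q=L==i
            if q.sum()<12: continue
            v,u=np.where(q); p=P[q]
            print(lo,q.sum(),"px",u.mean().round(),v.mean().round(),"x",p[:,0].min().round(3),p[:,0].max().round(3),"y",p[:,1].min().round(3),p[:,1].max().round(3),"zmax",p[:,2].max().round(3),"bgr",im[q].mean(0).round())
    # crate rim
    m=(z["d"]>0)&(abs(P[...,2]-.05)<.006)&(im.max(2)<60)&(P[...,0]>.4)&(P[...,0]<.9)&(abs(P[...,1])<.4)
    L,k=label(m,np.ones((3,3))); i=np.argmax(np.bincount(L.ravel())[1:])+1
    q=P[L==i]; print("crate",len(q),cv2.minAreaRect(q[:,:2].astype(np.float32)*1000))
    m=(z["d"]>0)&(abs(P[...,2]-.036)<.003)&(P[...,0]>.3)&(P[...,0]<.9)&(P[...,1]<-.2)
    L,k=label(m,np.ones((3,3)))
    for i in range(1,k+1):
        q=P[L==i]
        if len(q)>60: print("nest?",len(q),cv2.minAreaRect(q[:,:2].astype(np.float32)*1000))
im=np.load("scene0.npz")["im"]; im2=np.load("side0.npz")["im"]
a=cv2.resize(im[115:275,140:340],(800,640))[:, :]; 
b=cv2.resize(im2[110:275,150:345],(400,330)); a=cv2.resize(a,(400,330))
cv2.imwrite("pics/crop.png",np.hstack([a,b]))
```

```text
scene
0.09 94 px 189.0 136.0 x 0.509 0.541 y -0.278 -0.242 zmax 0.12 bgr [148. 150. 144.]
0.09 115 px 136.0 150.0 x 0.68 0.718 y -0.334 -0.297 zmax 0.125 bgr [178. 186. 182.]
0.09 65 px 224.0 151.0 x 0.485 0.518 y -0.135 -0.099 zmax 0.105 bgr [153. 157. 148.]
0.09 69 px 246.0 159.0 x 0.469 0.502 y -0.048 -0.017 zmax 0.105 bgr [148. 152.  60.]
0.09 72 px 227.0 169.0 x 0.549 0.583 y -0.05 -0.02 zmax 0.106 bgr [ 89. 146.  70.]
0.09 106 px 97.0 173.0 x 0.834 0.872 y -0.315 -0.278 zmax 0.102 bgr [ 76.  87. 186.]
0.09 89 px 273.0 183.0 x 0.509 0.544 y 0.099 0.133 zmax 0.109 bgr [154. 156. 150.]
0.09 101 px 251.0 193.0 x 0.588 0.623 y 0.085 0.119 zmax 0.109 bgr [152. 155. 149.]
0.09 116 px 311.0 210.0 x 0.532 0.566 y 0.261 0.293 zmax 0.11 bgr [155. 157. 151.]
0.09 127 px 289.0 222.0 x 0.612 0.645 y 0.249 0.28 zmax 0.109 bgr [154. 155. 151.]
0.09 111 px 234.0 226.0 x 0.721 0.755 y 0.151 0.184 zmax 0.104 bgr [159. 136. 194.]
0.09 20 px 422.0 256.0 x 0.479 0.511 y 0.57 0.575 zmax 0.093 bgr [106. 142. 150.]
0.09 15 px 413.0 265.0 x 0.526 0.555 y 0.569 0.573 zmax 0.094 bgr [113. 149. 151.]
0.09 
[... 4204 characters left out ...]
194.0 x 0.575 0.624 y 0.083 0.127 zmax 0.07 bgr [210. 210. 210.]
0.052 142 px 173.0 195.0 x 0.712 0.758 y 0.148 0.194 zmax 0.07 bgr [190. 155. 234.]
0.052 168 px 257.0 206.0 x 0.498 0.546 y 0.097 0.141 zmax 0.07 bgr [209. 209. 209.]
0.052 195 px 191.0 233.0 x 0.6 0.649 y 0.241 0.289 zmax 0.07 bgr [213. 213. 213.]
0.052 208 px 219.0 248.0 x 0.52 0.567 y 0.252 0.302 zmax 0.07 bgr [214. 214. 215.]
0.052 480 px 126.0 367.0 x 0.449 0.598 y 0.573 0.642 zmax 0.07 bgr [ 66. 101. 131.]
crate 8 ((652.4515991210938, 170.71153259277344), (21.821897506713867, 1.1951195001602173), 85.73896789550781)
nest? 408 ((520.450927734375, -261.3505859375), (106.8644790649414, 115.74994659423828), 6.975447177886963)
```

View pics/crop.png

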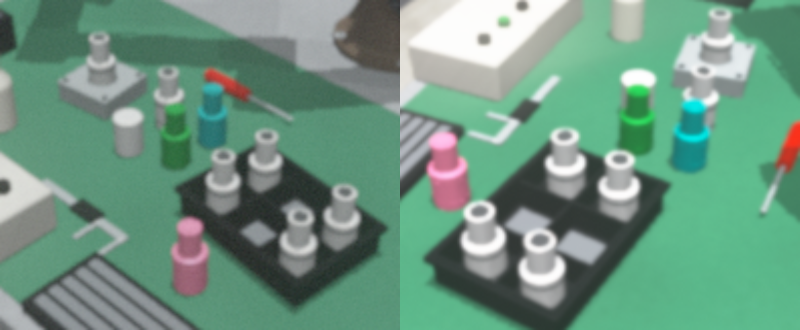

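The only bare, uncoloured housing on the mat is the one at scene (224,162) / side (298,150). The green, turquoise and pink ones are the excluded look-alikes, and the short one at (204,179) is the blank. The crop confirms this, and the crate's middle column is the empty one. Next I'll work out the tool axes and the shift to above the nest.

```bash
cat >> h.py <<'E'
from scipy.spatial.transform import Rotation as Ro
def go(x,y,z):
    s=r.get_state(); R=Ro.from_euler("xyz",s["eef_rot"],degrees=True).as_matrix()
    print("t",s["time_s"],"tcp",s["tcp_pos"].round(4) if hasattr(s["tcp_pos"],"round") else s["tcp_pos"],"F",np.round(s["contact_force"],1),"w",s["gripper_width"])
    print("R",R.round(3).tolist()); print("tool shift cm",(R.T@(np.array([x,y,z])-s["tcp_pos"])*100).round(2))
E
python3 -c "
from h import *
go(.522,-.26,.225)"
```

```text
t 0.1 tcp [ 0.2706 -0.6179  0.2257] F [0.1 0.  0.4] w 0.08775128399992262
R [[-0.001, -0.401, 0.916], [0.001, 0.916, 0.401], [-1.0, 0.001, -0.0]]
tool shift cm [ 0.1  22.7  37.39]
```

```bash
python3 -m creep '[[0,0,0,0,1.9,3.1,100],[0,0,0,0,1.9,3.1,80],[0,0,0,0,1.9,3.1,65],[0,0,0,0,1.9,3.1,65],[0,0,0,0,1.9,3.1,65],[0,0,0,0,1.9,3.1,65],[0,0,0,0,1.9,3.1,65],[0,0,0,0,1.9,3.1,65]]'; python3 -m creep '[[0,0,0,0,1.9,3.1,65],[0,0,0,0,1.9,3.1,65],[0,0,0,0,1.9,3.1,65],[0,0,0,0,1.8,3.3,65],[0,0,0,0,0,0,65],[0,0,0,0,0,0,65]]'
cat >> h.py <<'E'
def wl(name,cx,cy,lo,hi):
    ci=r.camera_info("wrist"); im,d=r.capture("wrist"); cv2.imwrite(f"pics/{name}.png",im); P=cloud("wrist",d,ci)
    m=(d>0)&(P[...,2]>lo)&(P[...,2]<hi)&(np.hypot(P[...,0]-cx,P[...,1]-cy)<.04)
    q=P[m]
    if len(q)>20: print("wrist",len(q),"circle",cv2.minEnclosingCircle(q[:,:2].astype(np.float32)*1000),"zmed",np.median(q[:,2]),"bgr",im[m].mean(0))
    return im,d,P
E
python3 - <<'E'
from h import *
wl("w1",.523,-.26,.1,.13); go(.522,-.26,.225)
E
```

```text
time_s: 0.9
tcp_pos: [0.4374, -0.3781, 0.2263]
eef_rot: [116.4, 90.0, 140.1]
contact_force: [1.2, -0.2, 0.3]
gripper_width: 0.0569
time_s: 1.5
tcp_pos: [0.5224, -0.2595, 0.2261]
eef_rot: [143.5, 89.9, 167.3]
contact_force: [-0.3, -0.3, -0.0]
gripper_width: 0.057
wrist 887 circle ((519.743408203125, -263.4355773925781), 16.005041122436523) zmed 0.11376806924288457 bgr [142.21645998 140.51860203 137.76662909]
t 1.55 tcp [ 0.522  -0.2601  0.2262] F [ 0.2 -1.1 -0.1] w 0.05712464101873719
R [[-0.001, -0.402, 0.916], [0.0, 0.916, 0.402], [-1.0, 0.001, -0.001]]
tool shift cm [0.12 0.01 0.  ]
```

View pics/w1.png

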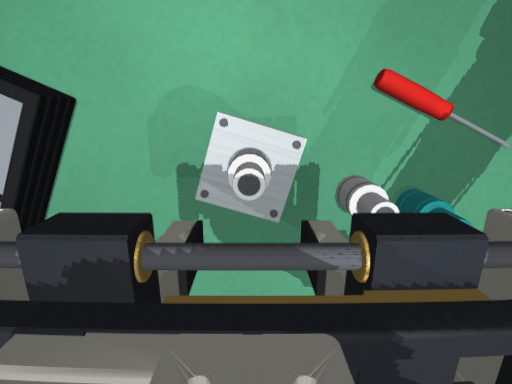

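The wrist view shows the nest housing centred at about (249,175), the mat housing at (368,200), and the turquoise one beside it. The measured neck is at (0.5197, -0.2634) with its top at 0.114. Now I'll descend and grip the neck.

```bash
python3 -m creep '[[0,0,0,2,-0.2,-0.3,65],[0,0,0,3,0,0,65],[0,0,0,3,0,0,65],[0,0,0,2.5,0,0,65],[0,0,0,2,0,0,65],[0,0,0,1.5,0,0,65],[0,0,0,0.8,0,0,65],[0,0,0,0,0,0,65]]' 20; python3 -m creep '[[0,0,0,0,0,0,50],[0,0,0,0,0,0,40],[0,0,0,0,0,0,35],[0,0,0,0,0,0,30],[0,0,0,0,0,0,25],[0,0,0,0,0,0,25]]' 20; python3 -c "
from h import *
go(.5197,-.2634,.078)"
```

```text
time_s: 2.35
tcp_pos: [0.5192, -0.264, 0.0776]
eef_rot: [146.6, 89.9, 170.2]
contact_force: [-0.1, 0.3, 0.8]
gripper_width: 0.0569
time_s: 2.95
tcp_pos: [0.5207, -0.2634, 0.0792]
eef_rot: [-41.6, 89.9, -18.0]
contact_force: [-1.3, 1.6, 4.7]
gripper_width: 0.0307
t 2.95 tcp [ 0.5207 -0.2634  0.0792] F [-1.3  1.6  4.7] w 0.030726611123411213
R [[0.001, -0.401, 0.916], [-0.0, 0.916, 0.401], [-1.0, -0.001, 0.001]]
tool shift cm [ 0.12  0.04 -0.09]
```

```bash
python3 -m creep '[[0,0,0,0,0,0,10],[0,0,0,-0.5,0,0,10],[0,0,0,-1,0,0,10],[0,0,0,-1.2,0,0,10],[0,0,0,-2,0,0,10],[0,0,0,-3,0,0,10],[0,0,0,-3,0,0,10],[0,0,0,-2.3,0,0,10]]' 30
python3 - <<'E'
from h import *
go(.616,.184,.205)
# crate estimate with wrist later; grey squares from scene/side depth
for n in("scene","side"):
    z=np.load(n+"0.npz");P=z["P"];im=z["im"].astype(int)
    for cx,cy in((.5365,.197),(.6155,.184)):
        m=(z["d"]>0)&(P[...,2]<.015)&(np.hypot(P[...,0]-cx,P[...,1]-cy)<.05)&(im.min(2)>70)&(np.ptp(im,axis=2)<40)
        q=P[m]; print(n,len(q),q.mean(0).round(4),cv2.minAreaRect(q[:,:2].astype(np.float32)*1000) if len(q)>5 else "")
E
```

```text
time_s: 3.75
tcp_pos: [0.5207, -0.2636, 0.2116]
eef_rot: [-40.5, 89.9, -16.8]
contact_force: [-0.9, -0.8, -1.0]
gripper_width: 0.0309
t 3.75 tcp [ 0.5207 -0.2636  0.2116] F [-0.9 -0.8 -1. ] w 0.03088678706251284
R [[0.002, -0.401, 0.916], [-0.001, 0.916, 0.401], [-1.0, -0.002, 0.002]]
tool shift cm [ 0.65 37.17 26.69]
scene 70 [0.5241 0.1805 0.0064] ((533.3203125, 193.3214569091797), (82.52576446533203, 67.42747497558594), 36.809871673583984)
scene 200 [ 0.6196  0.1741 -0.2582] ((620.6615600585938, 174.77218627929688), (83.42259216308594, 79.68350982666016), 51.254180908203125)
side 274 [0.5447 0.1806 0.0057] ((548.937744140625, 198.64190673828125), (84.64873504638672, 55.87892532348633), 79.2173843383789)
side 250 [0.6194 0.1708 0.0057] ((613.0026245117188, 177.40945434570312), (79.27601623535156, 88.61380767822266), 41.702510833740234)
```

```bash
python3 -m creep '[[0,0,0,0,1,0.7,10],[0,0,0,0,2.2,1.6,10],[0,0,0,0,3.1,2.2,10],[0,0,0,0,3.1,2.2,10],[0,0,0,0,3.1,2.2,10],[0,0,0,0,3.1,2.2,10],[0,0,0,0,3.1,2.2,10],[0,0,0,0,3.1,2.2,10]]'; python3 -m creep '[[0,0,0,0,3.1,2.2,10],[0,0,0,0,3.1,2.2,10],[0,0,0,0,3.1,2.2,10],[0,0,0,0,3.1,2.2,10],[0,0,0,0,2,1.5,10],[0,0,0,0,1,0.7,10],[0,0,0,0,0.2,0.2,10],[0,0,0,0,0,0,10]]'
python3 - <<'E'
from h import *
for cx,cy in((.526,.117),(.604,.103),(.547,.277),(.627,.265)):
    im,d,P=wl("w2",cx,cy,.092,.12)
np.savez("w2.npz",im=im,d=d,P=P)
m=(d>0)&(abs(P[...,2]-.05)<.004)&(im.max(2)<70)
q=P[m];print(len(q),cv2.minAreaRect(q[:,:2].astype(np.float32)*1000))
go(.6155,.184,.2)
E
```

```text
time_s: 4.55
tcp_pos: [0.5745, 0.0004, 0.2087]
eef_rot: [104.7, 90.0, 128.3]
contact_force: [1.0, 0.3, -1.2]
gripper_width: 0.0311
time_s: 5.35
tcp_pos: [0.6146, 0.1859, 0.2084]
eef_rot: [-171.0, 90.0, -147.3]
contact_force: [-0.3, 0.4, -1.7]
gripper_width: 0.031
wrist 1203 circle ((521.8330688476562, 115.89283752441406), 15.956649780273438) zmed 0.10476737163436856 bgr [213.15461347 210.5120532  207.00332502]
wrist 1046 circle ((601.3067016601562, 102.6357421875), 16.00058364868164) zmed 0.1047941373962844 bgr [202.42160612 199.98852772 197.33652008]
wrist 1072 circle ((543.9930419921875, 275.69580078125), 16.369848251342773) zmed 0.10454072975696921 bgr [190.35261194 188.05410448 185.13899254]
wrist 39 circle ((615.0650634765625, 255.14553833007812), 10.023624420166016) zmed 0.09564556683492653 bgr [147.8974359  146.51282051 144.25641026]
2273 ((575.1467895507812, 188.80990600585938), (257.6690673828125, 177.82876586914062), 83.64574432373047)
t 5.55 tcp [0.6148 0.1852 0.2088] F [-0.4  0.  -1.5] w 0.030810996301115477
R [[0.0, -0.4, 0.917], [0.0, 0.917, 0.4], [-1.0, 0.0, 0.0]]
tool shift cm [ 0.88 -0.14  0.02]
```

View pics/w2.png

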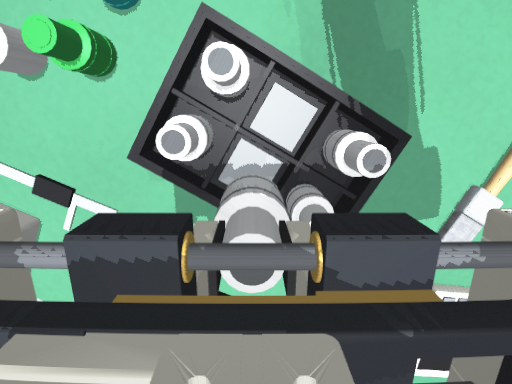

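The wrist view shows both empty cells: the grey squares at (283,117) and (250,165). The held housing hangs over the far one. Crate centre is about (0.575, 0.189), far cell (0.6153, 0.184), near cell (0.535, 0.1937). Lowering now.

```bash
python3 -m creep '[[0,0,0,1,-0.1,0,10],[0,0,0,2.5,0,0,10],[0,0,0,3,0,0,10],[0,0,0,3,0,0,10],[0,0,0,2,0,0,10],[0,0,0,1,0,0,10],[0,0,0,0.5,0,0,10],[0,0,0,0,0,0,10]]'; python3 -m creep '[[0,0,0,0.2,0,0,10],[0,0,0,0.1,0,0,10],[0,0,0,0,0,0,10]]'
```

```text
time_s: 6.35
tcp_pos: [0.6154, 0.1852, 0.0784]
eef_rot: [-149.6, 90.0, -126.0]
contact_force: [-0.1, -0.5, -1.3]
gripper_width: 0.0307
time_s: 6.65
tcp_pos: [0.6155, 0.1856, 0.0762]
eef_rot: [10.2, 89.9, 33.8]
contact_force: [0.7, -0.3, -1.6]
gripper_width: 0.0306
```

```bash
python3 -m creep '[[0,0,0,0.1,0,0,10],[0,0,0,0.1,0,0,10],[0,0,0,0.1,0,0,10],[0,0,0,0,0,0,10]]'; python3 -m creep '[[0,0,0,0.1,0,0,10],[0,0,0,0,0,0,10]]';  python3 -m creep '[[0,0,0,0.1,0,0,10],[0,0,0,0,0,0,10]]'
```

```text
time_s: 7.05
tcp_pos: [0.6152, 0.1854, 0.0724]
eef_rot: [177.3, 90.0, -159.0]
contact_force: [1.3, -0.1, -1.9]
gripper_width: 0.0309
time_s: 7.25
tcp_pos: [0.6152, 0.1854, 0.0714]
eef_rot: [-171.6, 90.0, -148.0]
contact_force: [-0.2, 0.1, -2.4]
gripper_width: 0.0308
time_s: 7.45
tcp_pos: [0.6152, 0.1854, 0.0704]
eef_rot: [-174.6, 90.0, -150.9]
contact_force: [0.7, 0.1, -1.5]
gripper_width: 0.031
```

```bash
python3 -m creep '[[0,0,0,0.1,0,0,10],[0,0,0,0,0,0,10]]';  python3 -m creep '[[0,0,0,0.1,0,0,10],[0,0,0,0,0,0,10]]'
```

```text
time_s: 7.65
tcp_pos: [0.6154, 0.1855, 0.0703]
eef_rot: [-17.8, 90.0, 5.8]
contact_force: [-2.0, -1.4, 4.0]
gripper_width: 0.0309
time_s: 7.85
tcp_pos: [0.6156, 0.1855, 0.0702]
eef_rot: [-14.3, 89.9, 9.3]
contact_force: [-5.1, -1.6, 11.1]
gripper_width: 0.0314
```

It has touched the floor, with force rising to 11 N. I'll ease off, release and retreat, then measure.

```bash
python3 -m creep '[[0,0,0,-0.1,0,0,10],[0,0,0,0,0,0,38],[0,0,0,0,0,0,45],[0,0,0,0,0,0,55],[0,0,0,0,0,0,65],[0,0,0,0,0,0,65],[0,0,0,-0.5,0,0,65],[0,0,0,-1,0,0,65]]'; python3 -m creep '[[0,0,0,-2,0,0,65],[0,0,0,-3,0,0,65],[0,0,0,-3,0,0,65],[0,0,0,-3,0,0,65],[0,0,0,-2,0,0,65],[0,0,0,-0.5,0,0,65],[0,0,0,0,0,0,65]]'
python3 - <<'E'
from h import *
wl("w3",.6153,.185,.092,.12)
go(.4965,-.118,.22)
E
```

```text
time_s: 8.65
tcp_pos: [0.6148, 0.1852, 0.0843]
eef_rot: [-174.1, 89.9, -150.5]
contact_force: [0.0, 1.1, 0.1]
gripper_width: 0.0568
time_s: 9.35
tcp_pos: [0.6156, 0.1856, 0.221]
eef_rot: [10.9, 89.9, 34.6]
contact_force: [-0.7, 0.5, -1.1]
gripper_width: 0.0573
wrist 857 circle ((614.4126586914062, 185.1575164794922), 16.037214279174805) zmed 0.10480066388346337 bgr [172.957993   170.83430572 168.08751459]
t 9.4 tcp [0.615  0.1854 0.2196] F [ 0.9  0.1 -0.2] w 0.056969151245147946
R [[0.0, -0.401, 0.916], [0.0, 0.916, 0.401], [-1.0, 0.0, 0.0]]
tool shift cm [ -0.05 -23.04 -23.03]
```

First housing stands upright in the far cell, top at 0.1048 like the stored ones. Moving above the mat housing.

```bash
python3 -m creep '[[0,0,0,0,-1.5,-1.5,65],[0,0,0,0,-3,-3,65],[0,0,0,0,-3,-3,65],[0,0,0,0,-3,-3,65],[0,0,0,0,-3,-3,65],[0,0,0,0,-3,-3,65],[0,0,0,0,-3,-3,65],[0,0,0,0,-2,-2,65]]'; python3 -m creep '[[0,0,0,0,-1.5,-1.5,65],[0,0,0,0,0,0,65],[0,0,0,0,0,0,65]]'
python3 - <<'E'
from h import *
wl("w4",.4965,-.118,.092,.12)
go(.4965,-.118,.064)
E
```

```text
time_s: 10.2
tcp_pos: [0.502, -0.1002, 0.2185]
eef_rot: [161.8, 89.9, -174.7]
contact_force: [0.6, 0.4, -0.1]
gripper_width: 0.0571
time_s: 10.5
tcp_pos: [0.4959, -0.1182, 0.2188]
eef_rot: [155.4, 89.9, 179.0]
contact_force: [0.7, 0.0, -0.2]
gripper_width: 0.057
wrist 810 circle ((496.9113464355469, -118.90293884277344), 15.981426239013672) zmed 0.09979636859767682 bgr [140.42222222 138.75308642 135.23703704]
t 10.55 tcp [ 0.4963 -0.1176  0.2189] F [ 0.7  0.1 -0.1] w 0.05654954387239281
R [[-0.001, -0.401, 0.916], [-0.0, 0.916, 0.401], [-1.0, 0.0, -0.001]]
tool shift cm [15.49 -0.05  0.02]
```

View pics/w4.png

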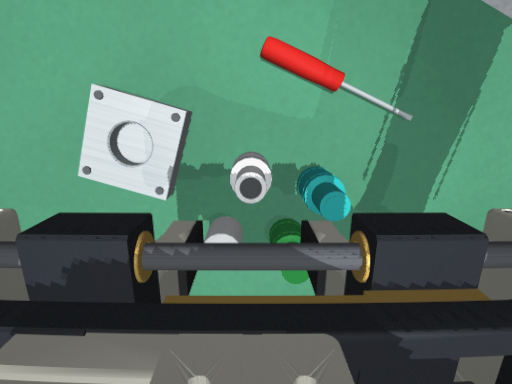

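The bare housing is at (250,175), the nest is empty, and turquoise (325,190) and green (290,250) are clear of the fingers. Descending to grip.

```bash
python3 -m creep '[[0,0,0,2,-0.15,0,65],[0,0,0,3,0,0,65],[0,0,0,3,0,0,65],[0,0,0,3,0,0,65],[0,0,0,2.3,0,0,65],[0,0,0,1.5,0,0,65],[0,0,0,0.7,0,0,65],[0,0,0,0,0,0,60]]' 20; python3 -m creep '[[0,0,0,0,0,0,50],[0,0,0,0,0,0,40],[0,0,0,0,0,0,35],[0,0,0,0,0,0,30],[0,0,0,0,0,0,25],[0,0,0,0,0,0,10]]' 20;  python3 -m creep '[[0,0,0,0,0,0,10],[0,0,0,-0.5,0,0,10],[0,0,0,-1,0,0,10],[0,0,0,-2,0,0,10],[0,0,0,-3,0,0,10],[0,0,0,-3,0,0,10],[0,0,0,-3,0,0,10],[0,0,0,-2.5,0,0,10]]' 30; python3 -c "
from h import *
go(.535,.1937,.21)"
```

```text
time_s: 11.35
tcp_pos: [0.497, -0.1184, 0.0636]
eef_rot: [162.8, 89.9, -173.5]
contact_force: [-0.4, 0.5, 0.9]
gripper_width: 0.0543
time_s: 11.95
tcp_pos: [0.4979, -0.1188, 0.0653]
eef_rot: [-20.1, 89.9, 3.6]
contact_force: [-1.1, 1.2, 6.5]
gripper_width: 0.0311
time_s: 12.75
tcp_pos: [0.4973, -0.119, 0.2169]
eef_rot: [-19.9, 89.9, 3.7]
contact_force: [0.2, -0.3, -2.0]
gripper_width: 0.0306
t 12.75 tcp [ 0.4973 -0.119   0.2169] F [ 0.2 -0.3 -2. ] w 0.030632523611703332
R [[0.001, -0.401, 0.916], [0.0, 0.916, 0.401], [-1.0, -0.0, 0.001]]
tool shift cm [ 0.69 27.13 15.99]
```

```bash
python3 -m creep '[[0,0,0,0,1.4,0.8,10],[0,0,0,0,2.7,1.6,10],[0,0,0,0,2.7,1.6,10],[0,0,0,0,2.7,1.6,10],[0,0,0,0,2.7,1.6,10],[0,0,0,0,2.7,1.6,10],[0,0,0,0,2.7,1.6,10],[0,0,0,0,2.7,1.6,10]]'; python3 -m creep '[[0,0,0,0,2.7,1.6,10],[0,0,0,0,2.7,1.6,10],[0,0,0,0,1.4,0.8,10],[0,0,0,0,0,0,10],[0,0,0,0,0,0,10]]'; python3 -c "
from h import *
go(.535,.1937,.0702)"
```

```text
time_s: 13.55
tcp_pos: [0.5256, 0.1163, 0.2151]
eef_rot: [108.0, 90.0, 131.6]
contact_force: [0.6, 0.2, -2.8]
gripper_width: 0.031
time_s: 14.05
tcp_pos: [0.5349, 0.1932, 0.2145]
eef_rot: [-168.5, 89.9, -144.8]
contact_force: [0.1, 0.3, -2.7]
gripper_width: 0.0307
t 14.05 tcp [0.5349 0.1932 0.2145] F [ 0.1  0.3 -2.7] w 0.03073187078410868
R [[-0.001, -0.402, 0.916], [-0.001, 0.916, 0.402], [-1.0, -0.0, -0.001]]
tool shift cm [14.43  0.04  0.04]
```

```bash
python3 -m creep '[[0,0,0,1,0,0,10],[0,0,0,2.5,0,0,10],[0,0,0,3,0,0,10],[0,0,0,3,0,0,10],[0,0,0,2.3,0,0,10],[0,0,0,1.3,0,0,10],[0,0,0,0.7,0,0,10],[0,0,0,0.2,0,0,10]]'; python3 -m creep '[[0,0,0,0.1,0,0,10],[0,0,0,0,0,0,10]]';python3 -m creep '[[0,0,0,0.1,0,0,10],[0,0,0,0,0,0,10]]'
```

```text
time_s: 14.85
tcp_pos: [0.5354, 0.1931, 0.0743]
eef_rot: [-152.0, 90.0, -128.3]
contact_force: [0.4, -0.5, -1.6]
gripper_width: 0.0307
time_s: 15.05
tcp_pos: [0.5359, 0.1939, 0.0745]
eef_rot: [10.5, 89.9, 34.1]
contact_force: [0.4, 0.0, -1.9]
gripper_width: 0.0312
time_s: 15.25
tcp_pos: [0.5355, 0.1937, 0.0731]
eef_rot: [16.0, 89.9, 39.7]
contact_force: [0.3, 0.4, -2.1]
gripper_width: 0.0309
```

```bash
python3 -m creep '[[0,0,0,0.1,0,0,10],[0,0,0,0.1,0,0,10],[0,0,0,0,0,0,10]]';python3 -m creep '[[0,0,0,0.1,0,0,10],[0,0,0,0,0,0,10]]'
```

```text
time_s: 15.55
tcp_pos: [0.5352, 0.1935, 0.0704]
eef_rot: [-174.8, 90.0, -151.2]
contact_force: [0.4, 0.1, -2.8]
gripper_width: 0.0307
time_s: 15.75
tcp_pos: [0.5355, 0.1936, 0.0703]
eef_rot: [-26.5, 90.0, -2.8]
contact_force: [-2.5, -0.3, 5.5]
gripper_width: 0.0308
```

Contact at 5.5 N. Releasing, retreating and checking.

```bash
python3 -m creep '[[0,0,0,0,0,0,38],[0,0,0,0,0,0,45],[0,0,0,0,0,0,55],[0,0,0,0,0,0,65],[0,0,0,0,0,0,65],[0,0,0,-0.5,0,0,65],[0,0,0,-1,0,0,65],[0,0,0,-2,0,0,65]]'; python3 -m creep '[[0,0,0,-3,0,0,65],[0,0,0,-3,0,0,65],[0,0,0,-3,0,0,65],[0,0,0,-3,0,0,65],[0,0,0,-3,0,0,65],[0,0,0,-1,0,0,65],[0,0,0,0,0,0,65]]'
python3 - <<'E'
from h import *
for c in((.6144,.1852),(.5353,.1936),(.5218,.1159),(.6013,.1026),(.544,.2757),(.625,.264)): im,d,P=wl("w5",*c,.092,.12)
s,_=r.capture("scene"); cv2.imwrite("pics/fin.png",np.hstack([cv2.resize(s[115:275,140:340],(420,336)),cv2.resize(im,(380,336))]))
E
```

```text
time_s: 16.55
tcp_pos: [0.5346, 0.1931, 0.1044]
eef_rot: [-168.3, 89.9, -144.7]
contact_force: [-0.7, 0.5, -0.6]
gripper_width: 0.0571
time_s: 17.25
tcp_pos: [0.536, 0.1939, 0.2671]
eef_rot: [11.5, 89.8, 35.2]
contact_force: [-0.1, 0.3, -0.7]
gripper_width: 0.0571
wrist 557 circle ((613.38427734375, 184.92144775390625), 15.873602867126465) zmed 0.10452371008808287 bgr [164.14901257 161.54937163 158.54578097]
wrist 652 circle ((534.24951171875, 193.24644470214844), 16.025911331176758) zmed 0.10477209444575877 bgr [172.62269939 170.63343558 167.94018405]
wrist 726 circle ((521.7953491210938, 115.98960876464844), 16.07818603515625) zmed 0.10483433491748434 bgr [198.47107438 196.62258953 193.9738292 ]
wrist 629 circle ((600.8135375976562, 102.74410247802734), 15.654550552368164) zmed 0.10469973676891225 bgr [188.17170111 185.93481717 183.21780604]
wrist 512 circle ((543.679931640625, 275.8002014160156), 15.95294189453125) zmed 0.10448966751806735 bgr [158.16210938 155.97851562 152.72851562]
wrist 175 circle ((627.8408813476562, 265.1668395996094), 14.622227668762207) zmed 0.1045991956580331 bgr [195.94857143 193.61142857 191.08      ]
```

View pics/fin.png

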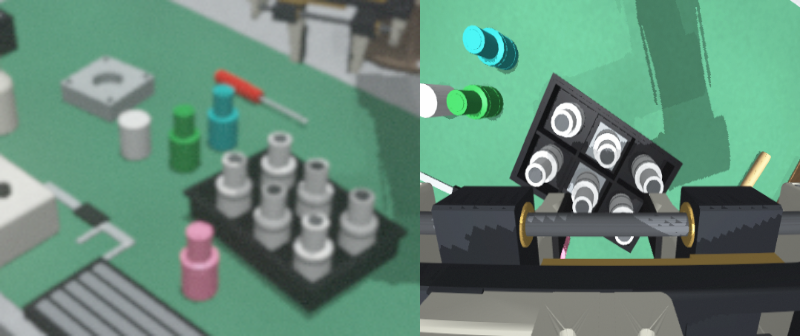

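All six cells are filled and upright, the nest is empty, and nothing else has moved. Handing in.

```bash
python3 -c "
from plant import r
print(r.close_job())"
```

```text
the job is handed in; nothing more can be done
None
```

Both housings are in the crate, and I handed the job in at about 17.5 s. I lifted the nest housing first and set it in the far cell of the middle column, then put the bare housing from the mat in the near one. Each was lowered about 1 mm at a time at the end, until the floor was felt at 11 N and 5.5 N, before I let go.

**Placed housings:** in the last wrist view their neck tops sit at z of about 0.1045 and 0.1048, level with the stored ones. Both are within about 2 mm of their cell centres.

**Stored housings:** three of the four measured within 0.5 mm of where they were before. The fourth was partly hidden by the gripper in the wrist views, so I could only check it roughly: it came out within about 1 mm of the scene camera's first reading and at the right height.

**Rest of the bench:** in the last pictures the nest is empty, and the blank, the green, turquoise and pink look-alikes, the screwdriver and the caliper look unmoved. I did not measure those, and the cleaner and brush were only partly in view.

None of the checks failed or disagreed.

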